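Check that a lathe blank turns clear of the tool rest

ROBOT

A 6-joint arm with a two-finger parallel gripper is mounted at the origin on the work surface. World frame = base frame: x ahead of the robot, y to its left, z up, the work surface at z = 0. Lengths are in m, angles in rad, forces in N, time in s.
With the tool pointing down it reaches from about 0.275 to 0.725 m from the base axis. Payload 15.9 kg.
Tool frame: the origin (TCP) lies on the centre line of the jaws, within the pads' length; the fingertips stand 19 mm ahead of it and the grasp point (between the pads) is the TCP; x points along the fingers, y is the direction in which the jaws open and shut, and the axes are right-handed (so a half turn about x gives the same grasp; the last joint's range is limited). The gripper opens to 85 mm and grips with 20 to 120 N. Pads are 22 mm wide; open, the fingers measure 114 mm over their backs; the gripper's body (76 mm by 85 mm) begins 54 mm behind the grasp point. The pads swing forward as they close: fully open they stand 13 mm farther back than shut.
Start: joints at [-1.138, 0.213, -0.034, 1.323, 0, 1.571], TCP at [0.21, -0.454, 0.25] pointing down, gripper open.
Joint ranges: [-2.98, 2.98], [-0.74, 1.72], [-1.14, 1.35], [-2.1, 2.04], [-1.57, 1.44], [-3.14, 3.14]. Speed limits (rad/s): [1.89, 1.89, 2.39, 2.57, 3.14, 3.14].

INTERFACE

Orientations are given as a rotation vector (axis times angle).
In Python, from station import * gives the robot as it stands. The module is installed in compiled form; this text tells all that it offers.
- The arm moves only by the tool jog_arm, never from a script. Its argument "moves" is a list of rows, each a list of 3 entries, a list of its own where there are three numbers: the finger opening in cm, from 0 to 8.54, then the shift along the tool's x, y, z in cm, then the turn, a rotation vector about the tool's x, y, z in degrees. A call has 1 to 20 rows; each row shifts and turns the commanded pose from where the row before left it, along the tool's axes as they then stand; what a row does not reach is not made up. A row lasts 1/12 s, in which the tool goes at most 41.7 mm and 7.16 degrees, less where a joint would pass 70% of its speed; a pose out of reach is approached as far as the arm can. A call is refused whole if a number of a shift passes 4.17 or a number of a turn 7.16, either way. A call with a gripper value outside its range is refused whole. The fingers move at their own pace and stop on an object; "newtons" is the grip in N (left out, the last holds). Time passes only in rows, so rows that do not move let the fingers close. It gives the time, the measured TCP pose, the force and the opening at its end, in the units of the state.
- state(): the state, without advancing time (a new reading comes with each control period).
- capture(name): name is "side" or "top" or "wrist"; returns the picture (384x512x3 uint8, blue, green, red); there is no depth.
- camera_model(name): a dict with "vfov" (degrees; the focal length in pixels is half the picture's height over the tangent of half this angle, whatever the lens; pixels are square), "cx", "cy" (the principal point, pixels), "R" (3x3) and "t" (3): a world point X has camera coordinates R X + t; the wrist camera has in their place "mount" (4x4, takes a point from camera to tool coordinates, whose origin is the TCP and whose axes are the tool frame's). Camera axes: x right, y down, z forward; pixel columns grow to the right and rows downward; lengths in m; the calibration is good to about 2 mm. A picture is of the moment at which its call begins: read the wrist's pose just before it. camera_model takes no time and is no camera call.
- sign_off(): hands the job in, once; it reports no verdict.
Trained networks look in the newest picture that a camera, given by its name, has taken for a name from the list of things; names that differ only in an ending like _2 or _b are one class to them, and where a whole thing is asked for, a point or a joint stands for the part that bears it (a point fixed in the world has none). Each returns a list of dicts, best first, with "confidence" (0 to 1); they miss things now and then, are a little off and sometimes report something else, mostly with a low value. They report only what shows in the picture. A call takes as long as a camera call.
- look_for(name, camera): "at" ([x, y, z] in m, in the coordinates of the camera as it stood for that picture, good to about 4 mm: the middle of the surface that is visible of it).
- mark_of(name, camera): "at" ([x, y, z] in m, in the coordinates of the camera as it stood for that picture, good to about 4 mm: a listed point, or the origin of a listed thing).
The state is a dict: "time_s": time; "joint_pos": joint angles; "qvel": joint speeds; "joint_efforts": joint torques, N m; "tool_pos": TCP position; "ee_rot": TCP orientation; "wrist_force": force on the tool from outside, world axes, zero at the start; "wrist_torque": the same for the moment, N m; "width": opening from 0.0 (shut) to 1.0 (fully open).
Only numpy, scipy, OpenCV 4.12 (cv2) and the standard library are available. Lean on these libraries where they do the work, as an engineer would, in place of code of your own. Each camera call takes 0.05 s, during which the arm holds its last target.

TASK

The blank on the lathe cannot turn because the tool rest stands too close to it. Draw the tool rest back by its upright knob until its edge clears the path of the blank's corners by about 10 mm, then spin the blank by hand so that it makes at least one full turn and at the last runs on by itself with nothing touching it. Let it come to a stop, and leave the tools and other things around the lathe where they are.

Things in the scene. Friction and masses are not known exactly. Their poses are not given: they have to be found in the camera images.
- lathe: small cream wood lathe. Origin: on the bench under the level spindle axis (190 mm high), at mid-length of the blank; x away from the operator (the tool rest is on its -x side), y along the spindle to the headstock. Bed 106 mm wide, top 67 mm high. Headstock y +110 to +260 mm, 248 mm high, handwheel beyond; control box behind it (x +55, y +250) 360 mm high. Tailstock y -75 to -320 mm, 252 mm high
- blank_mid (a point): centre of the square wooden blank between the lathe's centres, on the spindle axis: 70 x 70 mm across, 150 mm long along its y (the spindle axis). The frame turns with it: x and z are square to its four long faces. Corners sweep a 49.5 mm radius. Open above and on the far (+x) side, where an edge can be pushed down
- spindle (a joint): angle of blank, spindle and handwheel in rad, endless, turns counted. Starts within 0.1 of 0, a flat face towards the rest and one up. Grows when the far (+x) side goes down. Low friction (0.004 N m; inertia about 0.001 kg m2): pushed to 5 to 10 rad/s it coasts half a turn to a few turns, then stops. With the rest too close the blank only rocks against it
- rest (a joint): how far the tool rest is drawn back from the blank, towards -x of the lathe, in m, 0 to 0.060; its edge is 40 mm + this from the spindle axis. Starts at 0.001 to 0.006. At 0.0095 the corners just touch; 0.0195 is 10 mm clear. Slides on a friction of about 4 N, no spring, stays where left
- rest_edge (a point): middle of the tool rest's upper edge facing the blank, 188 mm above the bench. The rest is a dark steel bar, 180 mm long along y, 12 mm thick, 30 mm high, on a round post of 22 mm. Frame parallel to the lathe's; the rest stands up to 30 mm to either side of the blank's middle
- rest_knob (a point): top of the upright knob on the rest's sliding foot, 172 mm above the bench, 110 mm to -x of rest_edge. A steel stem 18 mm across rises from the 94 mm high foot; its black grip, 26 mm across, takes the upper 24 mm. Rigid with the rest: pushing it along x slides the rest. 75 mm are free between stem and the rest's post
- gouge: bystander: turning gouge with wooden handle, 320 mm long, 32 mm high, lying on the bench along its own x left of the knob; origin on the bench where handle meets blade
- skew: bystander: turning chisel, 290 mm long, 32 mm high, lying along its own x on the bench to the right; origin on the bench where handle meets blade
- spare_blank: bystander: spare square wooden blank, 60 x 140 x 60 mm, lying on the bench right of the knob; origin at its underside's centre
- wax_tin: bystander: small flat metal tin, 68 mm across, 28 mm high, on top of the headstock; origin at its underside's centre
- brush: bystander: bench brush lying on the bench beyond the lathe; origin at its underside
- oil_bottle: bystander: brown glass bottle, 64 mm across, 170 mm high, on the left of the bench; origin at its underside's centre
- mallet: bystander: round wooden mallet standing on its head, 84 mm across, 235 mm high, on the left of the bench; origin at its underside's centre

How it is judged:
On the way, in this order (a step that is already met when the one before it is completed fails the run):
1. the tool rest's edge stands 3 to 22 mm clear of the circle swept by the blank's corners (value of joint rest between 0.0125 and 0.0315 m), for 0.2 s.
2. the blank has made a full turn from its start (6.2 rad either way on the spindle angle) and is still turning by itself, faster than 0.5 rad/s, with nothing touching it (contact force between spindle and anything else below 0.05 N and ((value of joint spindle above 6.2 rad and velocity of joint spindle above 0.5 rad/s) or (value of joint spindle below -6.2 rad and velocity of joint spindle below -0.5 rad/s))), for 0.1 s.
At the end, for the whole second after the job is handed in: The tool rest's edge stands 3 to 22 mm clear of the circle swept by the blank's corners (rest slide 12.5 to 31.5 mm), the blank has made a full turn either way (spindle angle beyond 6.2 rad) and has come to a stop (all of step 1 and (value of joint spindle above 6.2 rad or value of joint spindle below -6.2 rad) and velocity of joint spindle between -0.1 and 0.1 rad/s); the robot touches nothing.
It fails at once if a bystander (gouge, skew, spare blank, wax tin, brush, oil bottle, mallet) is moved by more than 30 mm (distance of any of gouge, skew, spare_blank, wax_tin, brush, oil_bottle, mallet from where it was at the start of the episode above 0.03 m).
It also fails if it takes over 42 s, if anything falls off the work surface, if the arm or the gripper's body presses on something with over 40 N, if the wrist force passes 120 N, or if a joint passes its speed limit or range.

## Working session

There is one attempt and no reset: what is moved stays moved. The work goes in short steps, Python scripts to look and compute and a tool call to move; the robot and the scene stay as the last step left them, time stands still between calls to the robot, and variables do not carry over. Pictures are saved under pics/ and viewed, and the job is handed in when it is done.

Besides the shell and the picture viewer there is one more tool, called after "Request:" by a JSON object that holds its "api" and its "payload", one argument or row to a line. jog_arm: Moves the arm, as the interface text tells. Its arguments: {"type":"object","properties":{"moves":{"type":"array","items":{"type":"array"}},"newtons":{"type":"number"}},"required":["moves"]}

```bash
mkdir -p pics; cat > h.py <<'E'
from station import *
import numpy as np, cv2
from scipy.spatial.transform import Rotation as Ro
def cw(cam,p,s=None):
    m=camera_model(cam)
    if cam=="wrist":
        M=np.array(m["mount"]); q=M[:3,:3]@p+M[:3,3]
        return Ro.from_rotvec(s["ee_rot"]).as_matrix()@q+np.array(s["tool_pos"])
    return np.array(m["R"]).T@(np.array(p)-np.array(m["t"]))
E
python3 - <<'E'
from h import *
s=state();print(s)
for c in ["side","top"]:
    cv2.imwrite(f"pics/{c}0.png",capture(c))
    m=camera_model(c);print(c,m["vfov"],m["cx"],m["cy"],-np.array(m["R"]).T@np.array(m["t"]))
    for n in ["lathe","blank_mid","rest_edge","rest_knob"]:
        for r in mark_of(n,c)[:2]: print(c,n,r["confidence"],cw(c,r["at"]).round(4))
E
```

```text
{'time_s': 0.0, 'joint_pos': array([-1.13799789e+00,  2.13368907e-01, -3.50474923e-02,  1.32349975e+00,
        1.97281443e-05,  1.57075785e+00]), 'qvel': array([-0.00088663,  0.00047073,  0.00081794,  0.001104  , -0.00056126,
       -0.00014265]), 'joint_efforts': array([ 2.88257361e-03, -6.86153841e+01,  4.87123346e+01,  1.72609475e-02,
       -2.88761148e-04, -1.74862373e-05]), 'tool_pos': array([ 0.20957977, -0.45360972,  0.24981438]), 'ee_rot': array([ 1.98226944,  0.43698895, -1.98271834]), 'wrist_force': array([-0.01323685, -0.00925306,  0.49501343]), 'wrist_torque': array([-0.0104729 ,  0.03994037, -0.04037981]), 'width': 1.0007483889924016}
side 42.747834602054816 253.83292178656694 197.04740150175974 [0.49755196 1.07938752 1.34001498]
side lathe 0.57 [0.643  0.0585 0.0041]
side blank_mid 0.88 [0.6488 0.055  0.1917]
side rest_edge 0.82 [0.599  0.0276 0.1896]
side rest_knob 0.72 [0.4859 0.0194 0.1736]
side rest_knob 0.71 [ 0.4548  0.3236 -0.0026]
top 48.92746375138364 249.05672779964664 196.61998187651773 [0.26482622 0.0175038  1.64453348]
top lathe 0.62 [0.646  0.0559 0.0035]
top blank_mid 0.89 [0.6455 0.0581 0.1902]
top blank_mid 0.41 [ 0.4929 -0.1728  0.003 ]
top rest_edge 0.7 [0.5966 0.029  0.1911]
top rest_knob 0.63 [0.4913 0.0267 0.1786]
```

View pics/side0.png

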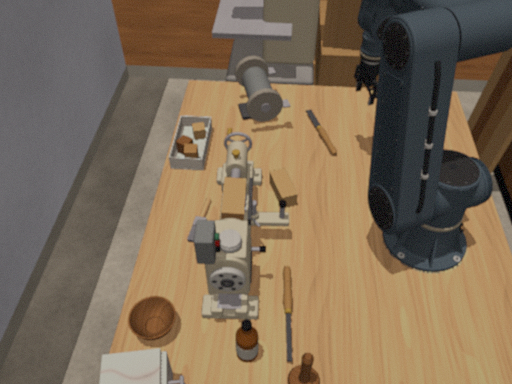

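View pics/top0.png

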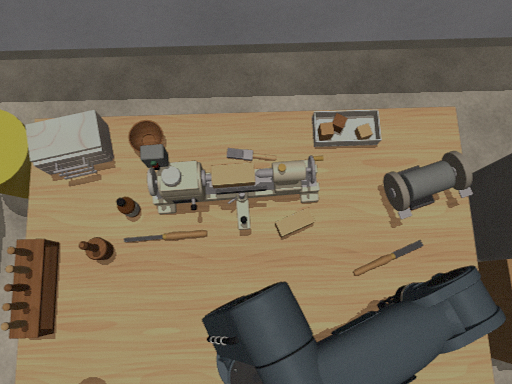

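```bash
python3 - <<'E'
from h import *
s=state();print(Ro.from_rotvec(s["ee_rot"]).as_matrix().round(3))
m=camera_model("wrist");print(m)
im=capture("top"); cv2.imwrite("pics/top1.png",cv2.resize(im[130:240,135:335],None,fx=4,fy=4,interpolation=cv2.INTER_CUBIC))
E
```

```text
[[-0.     0.419 -0.908]
 [ 0.    -0.908 -0.419]
 [-1.    -0.     0.   ]]
{'vfov': 63.7868203179057, 'cx': 255.54360612977152, 'cy': 193.8076049110276, 'mount': array([[ 4.75926416e-04, -2.66211795e-01,  9.63914443e-01,
        -1.23759817e-01],
       [ 9.99999763e-01, -3.52683644e-04, -5.91146707e-04,
         1.06892912e-04],
       [ 4.97327084e-04,  9.63914496e-01,  2.66211564e-01,
        -6.76852283e-02],
       [ 0.00000000e+00,  0.00000000e+00,  0.00000000e+00,
         1.00000000e+00]])}
```

View pics/top1.png

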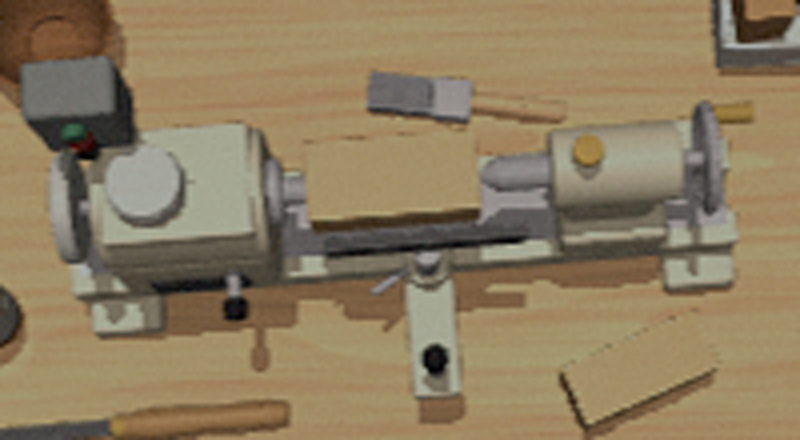

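```bash
python3 - <<'E'
from h import *
m=camera_model("top");R=np.array(m["R"]);t=np.array(m["t"]);f=192/np.tan(np.radians(m["vfov"]/2));C=-R.T@t
def pz(u,v,z):
    u=u/4+135;v=v/4+130
    d=R.T@np.array([(u-m["cx"])/f,(v-m["cy"])/f,1]);return (C+d*(z-C[2])/d[2]).round(4)
for n,a,b,z in [("blanknear",(308,222),(480,213),.225),("blankfar",(305,143),(480,133),.225),("restnear",(327,251),(526,238),.188)]:
    A,B=pz(*a,z),pz(*b,z);print(n,A,B,np.arctan2(A[1]-B[1],A[0]-B[0])-np.pi/2)
print(pz(435,355,.172))
E
```

```text
blanknear [0.6013 0.1277 0.225 ] [ 0.6046 -0.021   0.225 ] 0.02218869139472157
blankfar [0.6721 0.1292 0.225 ] [ 0.6763 -0.0236  0.225 ] 0.02747999173330351
restnear [0.5833 0.1142 0.188 ] [ 0.5894 -0.0618  0.188 ] 0.03464522279569482
[0.49   0.0218 0.172 ]
```

Request:
{"api": "jog_arm", "payload": {
  "moves": [
    [8.5,[0,-1.98,-2.82],[-3,0,0]],
    [8.5,[0,-1.83,-2.92],[-3,0,0]],
    [8.5,[0,-1.67,-3.01],[-3,0,0]],
    [8.5,[0,-1.51,-3.1],[-3,0,0]],
    [8.5,[0,-1.35,-3.17],[-3,0,0]],
    [8.5,[0,-1.18,-3.24],[-3,0,0]],
    [8.5,[0,-1.01,-3.3],[-3,0,0]],
    [8.5,[0,-0.83,-3.34],[-3,0,0]],
    [8.5,[0,-0.66,-3.38],[-3,0,0]],
    [8.5,[0,-0.48,-3.41],[-3,0,0]],
    [8.5,[0,-0.3,-3.43],[-3,0,0]],
    [8.5,[0,-0.12,-3.44],[-3,0,0]],
    [8.5,[0,0.06,-3.44],[-3,0,0]]
  ]
}}

```text
time_s: 1.63
tool_pos: [0.4354, -0.065, 0.2505]
ee_rot: [1.536, 0.958, -1.535]
wrist_force: [0.2, -0.3, 0.1]
width: 0.996
```

Request:
{"api": "jog_arm", "payload": {
  "moves": [
    [8.5,[0,0,0],[-7,0,0]],
    [8.5,[0,0,0],[-7,0,0]],
    [8.5,[0,0,0],[-7,0,0]],
    [8.5,[0,0,0],[-7,0,0]],
    [6,[0,1.8,-2.9],[0,0,0]],
    [6,[0,1.8,-2.9],[0,0,0]],
    [6,[0,1.8,-2.9],[0,0,0]],
    [6,[0,0,0],[0,0,0]]
  ]
}}

```text
time_s: 2.3
tool_pos: [0.4881, 0.0257, 0.2499]
ee_rot: [1.185, 1.226, -1.183]
wrist_force: [0.3, -0.4, -0.1]
width: 0.701
```

```bash
python3 - <<'E'
from h import *
s=state();print(s["joint_pos"].round(3),s["tool_pos"],s["width"]);print(Ro.from_rotvec(s["ee_rot"]).as_matrix().round(3))
for c in ["wrist","top","side"]:
  s=state()
  cv2.imwrite(f"pics/{c}2.png",capture(c))
  for n in ["blank_mid","rest_edge","rest_knob"]:
    for r in mark_of(n,c)[:1]: print(c,n,r["confidence"],cw(c,r["at"],s).round(4))
E
```

```text
[ 5.200e-02  1.890e-01 -6.500e-02  1.316e+00  1.000e-03  1.588e+00] [0.48807735 0.02570426 0.24990829] 0.7013063838730668
[[ 0.     0.999  0.034]
 [ 0.001  0.034 -0.999]
 [-1.     0.    -0.001]]
wrist rest_edge 0.8 [0.5989 0.0305 0.1834]
wrist rest_knob 0.91 [0.4902 0.0249 0.1703]
top rest_edge 0.45 [ 0.3537 -0.5354  0.0011]
side blank_mid 0.36 [ 0.3514 -0.5389 -0.0006]
side rest_edge 0.58 [0.5999 0.0295 0.1884]
side rest_knob 0.56 [0.4865 0.0217 0.1726]
```

View pics/wrist2.png

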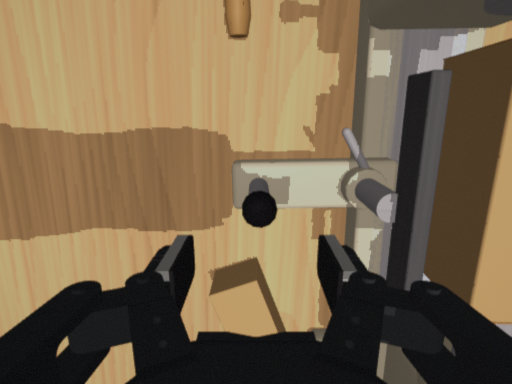

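View pics/side2.png

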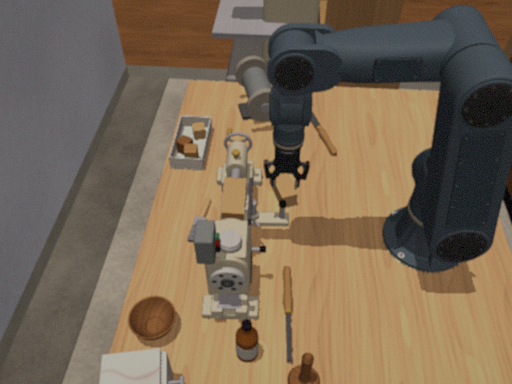

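Request:
{"api": "jog_arm", "payload": {
  "moves": [
    [6,[3,0,0.25],[0,0,0]],
    [6,[3,0,0],[0,0,0]],
    [6,[2,0,0],[0,0,0]],
    [6,[1,0,0],[0,0,0]],
    [3,[0,0,0],[0,0,0]],
    [2,[0,0,0],[0,0,0]],
    [1.5,[0,0,0],[0,0,0]],
    [1.5,[0,0,0],[0,0,0]],
    [1.5,[0,0,0],[0,0,0]],
    [1.5,[0,0,0],[0,0,0]]
  ],
  "newtons": 30
}}

```text
time_s: 3.73
tool_pos: [0.4874, 0.0193, 0.1619]
ee_rot: [1.188, 1.221, -1.184]
wrist_force: [0.6, -0.4, 8.0]
width: 0.287
```

```bash
python3 - <<'E'
from h import *
s=state();print(s["tool_pos"],s["wrist_force"],s["wrist_torque"],s["width"]);
cv2.imwrite(f"pics/w3.png",capture("wrist"))
im=capture("side");cv2.imwrite("pics/s3.png",cv2.resize(im[130:280,200:360],None,fx=4,fy=4,interpolation=cv2.INTER_CUBIC))
print(state()["tool_pos"])
E
```

```text
[0.48738121 0.01933616 0.16191524] [ 0.59917352 -0.44832496  8.03544693] [-0.16411965 -0.28882413 -0.01994041] 0.286750489896848
[0.48736503 0.01934056 0.16192902]
```

View pics/w3.png

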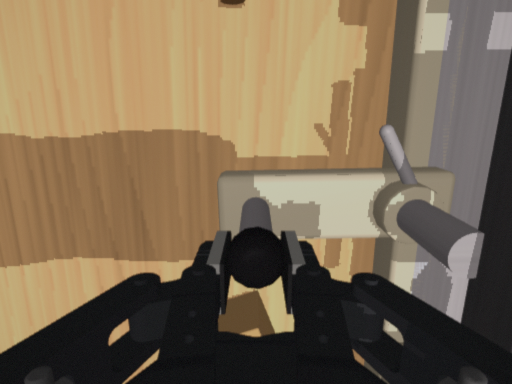

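View pics/s3.png

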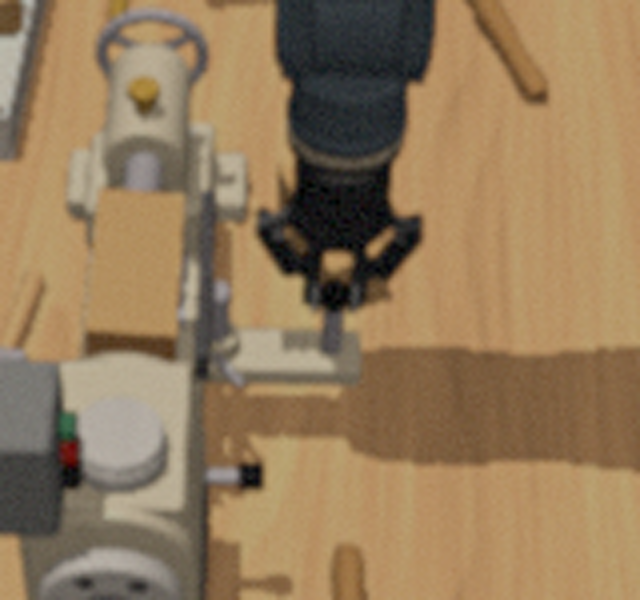

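Request:
{"api": "jog_arm", "payload": {
  "moves": [
    [1.5,[0,-0.3,0],[0,0,0]],
    [1.5,[0,-0.3,0],[0,0,0]],
    [1.5,[0,-0.3,0],[0,0,0]],
    [1.5,[0,-0.3,0],[0,0,0]],
    [1.5,[0,-0.3,0],[0,0,0]],
    [1.5,[0,-0.2,0],[0,0,0]],
    [1.5,[0,0,0],[0,0,0]],
    [1.5,[0,0,0],[0,0,0]]
  ]
}}

```text
time_s: 4.5
tool_pos: [0.4702, 0.0185, 0.1619]
ee_rot: [1.187, 1.221, -1.184]
wrist_force: [0.8, -3.9, 9.2]
width: 0.283
```

```bash
python3 - <<'E'
from h import *
for c in ["side","top","wrist"]:
  s=state()
  im=capture(c)
  for n in ["blank_mid","rest_edge","rest_knob"]:
    for r in mark_of(n,c)[:1]: print(c,n,r["confidence"],cw(c,r["at"],s).round(4))
  if c=="side":cv2.imwrite("pics/s4.png",cv2.resize(im[130:280,200:360],None,fx=4,fy=4,interpolation=cv2.INTER_CUBIC))
E
```

```text
side blank_mid 0.68 [0.6465 0.0532 0.1903]
side rest_edge 0.56 [0.5815 0.0293 0.1897]
side rest_knob 0.88 [0.4669 0.0187 0.1734]
top blank_mid 0.59 [0.6423 0.057  0.1873]
wrist rest_knob 0.73 [ 0.6463  0.0588 -0.0028]
```

View pics/s4.png

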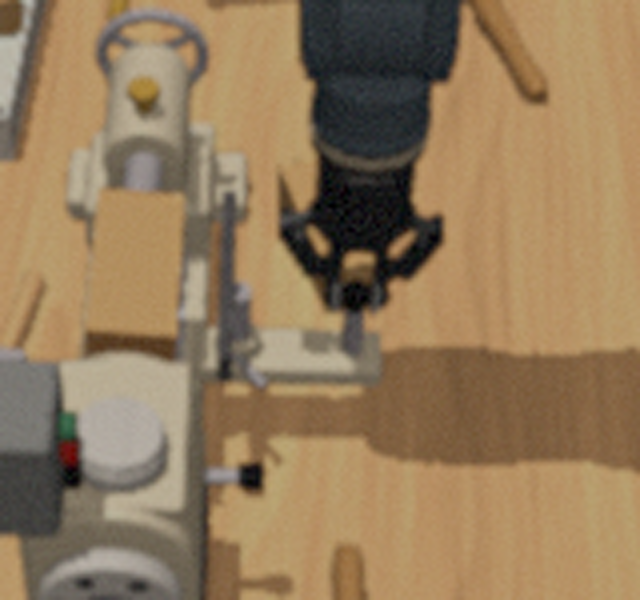

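Request:
{"api": "jog_arm", "payload": {
  "moves": [
    [3.5,[0,0,0],[0,0,0]],
    [5,[0,0,0],[0,0,0]],
    [6,[0,0,0],[0,0,0]],
    [6,[-1,0,0],[0,0,0]],
    [6,[-3,0,0],[0,0,0]],
    [6,[-3,0,0],[0,0,0]],
    [5,[-2.5,0,0],[0,0,0]],
    [3,[0,0,0],[0,0,0]],
    [0,[0,2.7,-0.7],[0,0,0]],
    [0,[0,2.7,-0.7],[0,0,0]],
    [0,[0,2.7,-0.7],[0,0,0]],
    [0,[0,2.7,-0.7],[0,0,0]],
    [0,[0,0,0],[0,0,0]],
    [0,[0,0,0],[0,0,0]]
  ]
}}

```text
time_s: 6.27
tool_pos: [0.5768, 0.0506, 0.2548]
ee_rot: [1.185, 1.225, -1.187]
wrist_force: [0.0, 0.2, -0.6]
width: 0.002
```

```bash
python3 - <<'E'
from h import *
for c in ["side","wrist","top"]:
  s=state()
  im=capture(c)
  for n in ["blank_mid","rest_edge","rest_knob"]:
    for r in mark_of(n,c)[:1]: print(c,n,r["confidence"],cw(c,r["at"],s).round(4))
  if c=="side":im=cv2.resize(im[130:280,200:360],None,fx=4,fy=4,interpolation=cv2.INTER_CUBIC)
  cv2.imwrite(f"pics/{c}5.png",im)
print(s)
E
```

```text
side blank_mid 0.78 [0.6477 0.0557 0.1876]
side rest_edge 0.92 [0.5794 0.029  0.1895]
side rest_knob 0.65 [0.4689 0.0217 0.1735]
wrist rest_knob 0.61 [0.4716 0.0251 0.1717]
{'time_s': 6.6667, 'joint_pos': array([8.67239872e-02, 3.77864192e-01, 2.02835238e-01, 1.39522552e+00,
       2.08760461e-05, 1.62629688e+00]), 'qvel': array([ 0.00124308,  0.00599684,  0.00101661,  0.00134695, -0.00057368,
        0.00191822]), 'joint_efforts': array([ 7.53799450e-04, -8.35783911e+01,  4.88453329e+01,  7.67564226e-03,
       -2.96253518e-05, -1.24582421e-03]), 'tool_pos': array([0.57592454, 0.05007828, 0.25576487]), 'ee_rot': array([ 1.18647174,  1.22344712, -1.18575071]), 'wrist_force': array([-0.80827275,  0.78830767,  0.51197858]), 'wrist_torque': array([-0.00606331,  0.02498915, -0.00686059]), 'width': 0.001479076357674185}
```

View pics/side5.png

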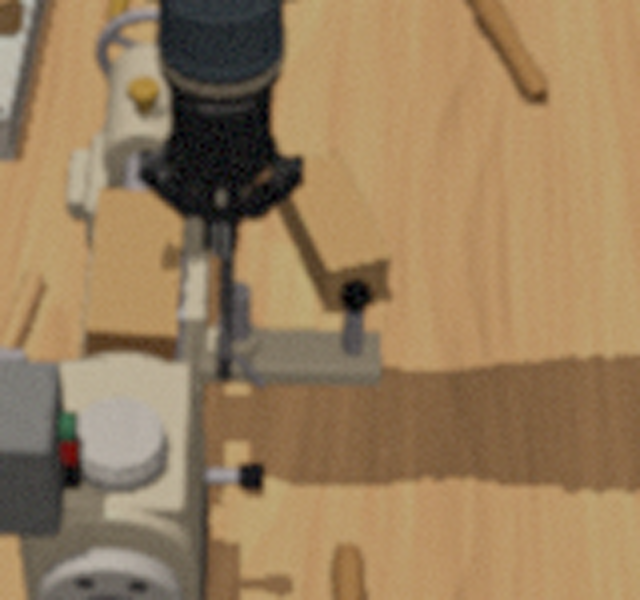

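View pics/wrist5.png

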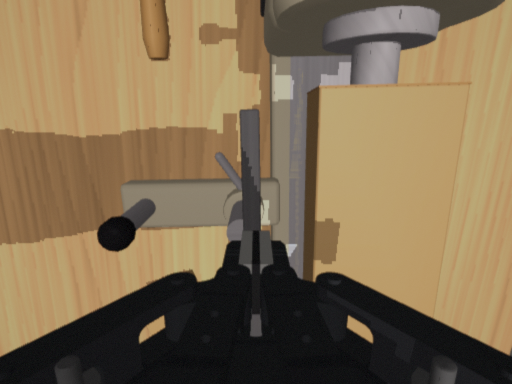

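```bash
python3 - <<'E'
from h import *
s=state();m=camera_model("wrist");f=192/np.tan(np.radians(m["vfov"]/2))
def pz(u,v,z):
    a=cw("wrist",np.zeros(3),s);b=cw("wrist",np.array([(u-m["cx"])/f,(v-m["cy"])/f,1]),s);d=b-a
    return (a+d*(z-a[2])/d[2]).round(4)
for p in [(318,94),(307,94),(314,278),(464,86),(440,310)]: print(p,pz(*p,.225))
im=capture("wrist");cv2.imwrite("pics/w6.png",cv2.resize(im[60:360,180:500],None,fx=2.4,fy=2,interpolation=cv2.INTER_CUBIC))
E
```

```text
(318, 94) [0.6038 0.1252 0.225 ]
(307, 94) [0.5986 0.1251 0.225 ]
(314, 278) [0.6099 0.0271 0.225 ]
(464, 86) [0.6725 0.131  0.225 ]
(440, 310) [0.6845 0.0086 0.225 ]
```

View pics/w6.png

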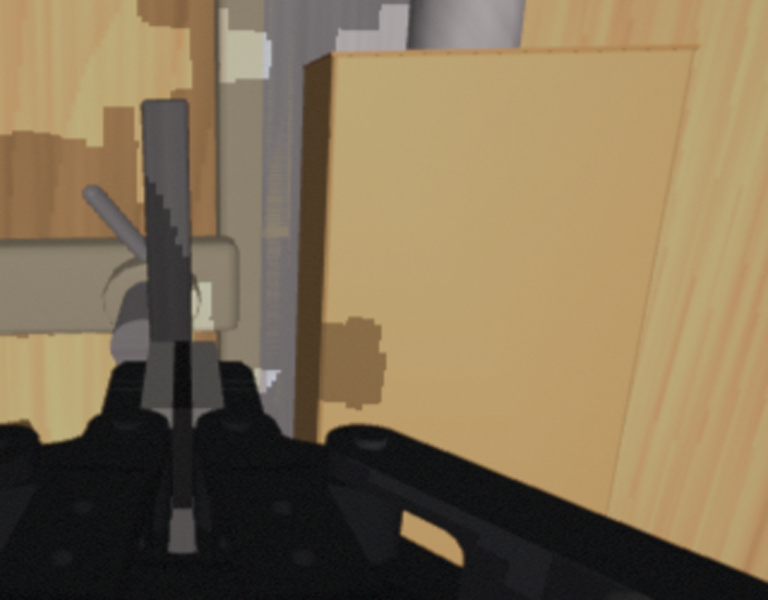

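Request:
{"api": "jog_arm", "payload": {
  "moves": [
    [0,[0.9,0,0],[0,0,0]],
    [0,[0.75,0,0],[0,0,0]],
    [0,[0,0.8,0],[0,0,0]],
    [0,[0,0.5,0],[0,0,0]],
    [0,[0,0.4,0],[0,0,0]],
    [0,[0,0.4,0],[0,0,0]],
    [0,[0,0.4,0],[0,0,0]],
    [0,[0,0.4,0],[0,0,0]],
    [0,[0,0.3,0],[0,0,0]],
    [0,[0,0.2,0],[0,0,0]],
    [0,[0,0.2,0],[0,0,0]],
    [0,[0,0,0],[0,0,0]],
    [0,[0,0,0],[0,0,0]]
  ]
}}

```text
time_s: 8.0
tool_pos: [0.6096, 0.0513, 0.2417]
ee_rot: [1.185, 1.226, -1.187]
wrist_force: [-37.3, -1.7, 46.0]
width: -0.002
```

```bash
python3 - <<'E'
from h import *
for c in ["side","wrist"]:
  im=capture(c)
  if c=="side":im=cv2.resize(im[130:280,200:360],None,fx=4,fy=4,interpolation=cv2.INTER_CUBIC)
  cv2.imwrite(f"pics/{c}7.png",im)
print(state()["joint_pos"])
E
```

```text
[8.37896438e-02 4.56085411e-01 2.84487404e-01 1.40108508e+00
 3.78665276e-04 1.62302891e+00]
```

View pics/side7.png

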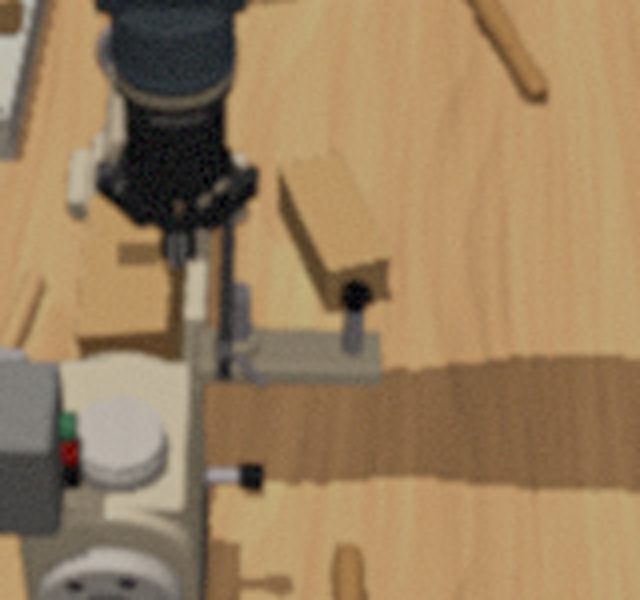

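View pics/wrist7.png

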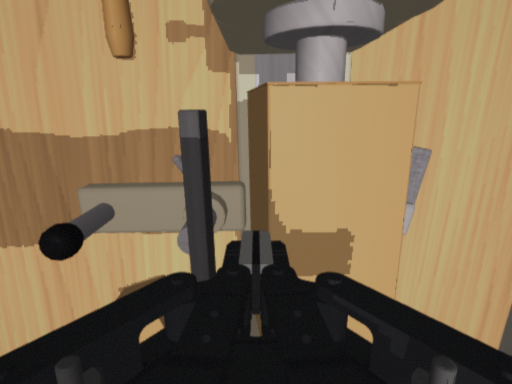

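Request:
{"api": "jog_arm", "payload": {
  "moves": [
    [0,[0,-0.8,0],[0,0,0]],
    [0,[-0.5,-1,0],[0,0,0]],
    [0,[-0.5,0,0],[0,0,0]],
    [0,[0,0,0],[0,0,0]]
  ]
}}

```text
time_s: 8.43
tool_pos: [0.5946, 0.0508, 0.2502]
ee_rot: [1.187, 1.223, -1.185]
wrist_force: [0.8, 0.7, 0.6]
width: 0.003
```

```bash
cat > look.py <<'E'
from h import *
import sys
k=sys.argv[1]
s=state();m=camera_model("wrist");f=192/np.tan(np.radians(m["vfov"]/2))
im=capture("wrist");a=cv2.resize(im[60:300,180:500],None,fx=2,fy=2,interpolation=cv2.INTER_CUBIC)
im=capture("side");b=cv2.resize(im[160:260,200:300],None,fx=4.8,fy=4.8,interpolation=cv2.INTER_CUBIC)
cv2.imwrite(f"pics/{k}.png",cv2.resize(np.hstack([a,b]),(800,342)))
print(s["time_s"],s["tool_pos"].round(4),s["wrist_force"].round(1))
E
python3 look.py l8
```

```text
8.4333 [0.5946 0.0508 0.2502] [0.8 0.7 0.6]
```

View pics/l8.png

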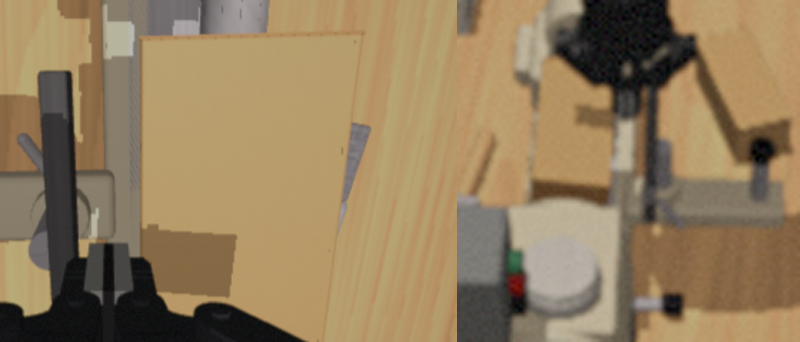

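```bash
cat > ang.py <<'E'
from h import *
def ang(uL,vL,uR,vR,s=None):
    s=s or state();m=camera_model("wrist");f=192/np.tan(np.radians(m["vfov"]/2))
    c=cw("wrist",np.zeros(3),s)[[0,2]]-[0.643,.19]
    # bearing in xz plane of each edge ray
    def ray(u,v):
        d=cw("wrist",np.array([(u-m["cx"])/f,(v-m["cy"])/f,1]),s)[[0,2]]-[0.643,.19]-c
        return d
    for th in range(-45,46,5):
        t=np.radians(th); out=[]
        for k in (-45,45):
            p=0.0495*np.array([np.sin(np.radians(k)+t),np.cos(np.radians(k)+t)])
            out.append(p)
        e=[]
        for (u,v),p in zip([(uL,vL),(uR,vR)],out):
            d=ray(u,v);x=c[0]+d[0]*(p[1]-c[1])/d[1];e.append((x-p[0])*1000)
        print(th,np.round(e,1))
E
python3 -c "
from ang import *
ang(278,85,432,84)"
```

```text
-45 [11.7 21.7]
-40 [11.2 17.4]
-35 [10.3 13.5]
-30 [9.1 9.8]
-25 [7.5 6.3]
-20 [5.6 3.2]
-15 [3.3 0.5]
-10 [ 0.8 -1.9]
-5 [-2.1 -3.9]
0 [-5.2 -5.5]
5 [-8.6 -6.7]
10 [-12.2  -7.5]
15 [-16.   -7.9]
20 [-20.   -7.8]
25 [-24.1  -7.3]
30 [-28.3  -6.4]
35 [-32.6  -5. ]
40 [-36.9  -3.3]
45 [-41.2  -1.1]
```

Request:
{"api": "jog_arm", "payload": {
  "moves": [
    [0,[0,-0.8,0],[0,0,0]],
    [0,[0,0,0],[0,0,0]],
    [0,[0,0,0],[0,0,0]],
    [0,[0,0,0],[0,0,0]]
  ]
}}

```text
time_s: 8.87
tool_pos: [0.5866, 0.0505, 0.2486]
ee_rot: [1.186, 1.224, -1.186]
wrist_force: [-0.2, 0.8, -0.7]
width: -0.003
```

```bash
python3 look.py l9
```

```text
8.8667 [0.5866 0.0505 0.2486] [-0.2  0.8 -0.7]
```

View pics/l9.png

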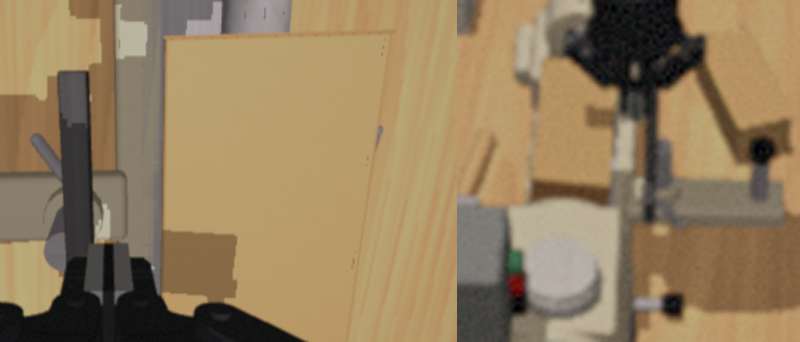

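```bash
python3 -c "
from ang import *
ang(295.5,86,454,81)"
```

```text
-45 [13.1 21.8]
-40 [12.4 17.6]
-35 [11.3 13.7]
-30 [ 9.9 10. ]
-25 [8.1 6.7]
-20 [6.  3.7]
-15 [3.5 1.1]
-10 [ 0.8 -1.2]
-5 [-2.3 -3. ]
0 [-5.6 -4.4]
5 [-9.1 -5.4]
10 [-12.9  -6. ]
15 [-16.8  -6.1]
20 [-20.9  -5.8]
25 [-25.1  -5. ]
30 [-29.3  -3.8]
35 [-33.7  -2.2]
40 [-38.   -0.2]
45 [-42.3   2.2]
```

Request:
{"api": "jog_arm", "payload": {
  "moves": [
    [0,[0.8,-0.1,0],[0,0,0]],
    [0,[1,0,0],[0,0,0]],
    [0,[0,0.4,0],[0,0,0]],
    [0,[-0.05,0.5,0],[0,0,0]],
    [0,[-0.4,0.3,0],[0,0,0]],
    [0,[-0.5,0.45,0],[0,0,0]],
    [0,[-0.4,0.4,0],[0,0,0]],
    [0,[-0.27,0.32,0],[0,0,0]],
    [0,[-0.22,0.34,0],[0,0,0]],
    [0,[-0.2,0.36,0],[0,0,0]],
    [0,[0,0,0],[0,0,0]],
    [0,[-0.6,-1.2,0],[0,0,0]],
    [0,[0,-1.2,0],[0,0,0]],
    [0,[0,0,0],[0,0,0]],
    [0,[0,0,0],[0,0,0]]
  ]
}}

```text
time_s: 10.22
tool_pos: [0.5918, 0.0507, 0.2574]
ee_rot: [1.186, 1.224, -1.186]
wrist_force: [0.6, -0.4, -0.4]
width: -0.006
```

```bash
python3 look.py l10
```

```text
10.2167 [0.5918 0.0507 0.2574] [ 0.6 -0.4 -0.4]
```

View pics/l10.png

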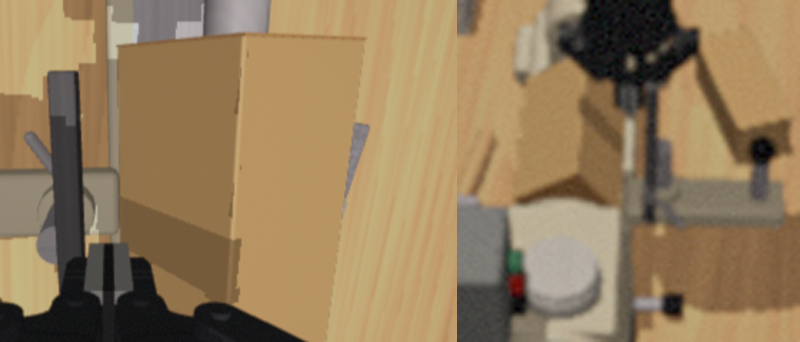

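```bash
python3 -c "
from ang import *
ang(351.5,84.5,435.5,87)"|tail -8
```

```text
10 [19.6 -3.8]
15 [15.3 -4.1]
20 [10.9 -4. ]
25 [ 6.4 -3.4]
30 [ 1.9 -2.5]
35 [-2.6 -1.1]
40 [-7.   0.7]
45 [-11.4   2.9]
```

Request:
{"api": "jog_arm", "payload": {
  "moves": [
    [0,[0.3,2.0,0],[0,0,0]],
    [0,[0,3.9,0],[0,0,0]],
    [0,[-0.3,3.8,0],[0,0,0]],
    [0,[-3,0,0],[0,0,0]]
  ]
}}

```text
time_s: 10.65
tool_pos: [0.6792, 0.0533, 0.2795]
ee_rot: [1.181, 1.23, -1.194]
wrist_force: [-2.1, -0.3, -1.2]
width: 0.002
```

```bash
python3 - <<'E'
from h import *
fr=[];ts=[]
for i in range(40):
    ts.append(state()["time_s"]);fr.append(capture("wrist"))
s=state();print(ts[0],ts[-1],s["tool_pos"],s["wrist_force"])
np.save("fr.npy",np.array(fr));np.save("ts.npy",ts)
t=[cv2.resize(f,(160,120)) for f in fr]
cv2.imwrite("pics/b1.png",np.vstack([np.hstack(t[i*5:i*5+5]) for i in range(5)]))
E
```

```text
10.65 12.6 [0.67734963 0.05344256 0.28705152] [0.01086461 0.77410424 0.52143395]
```

View pics/b1.png

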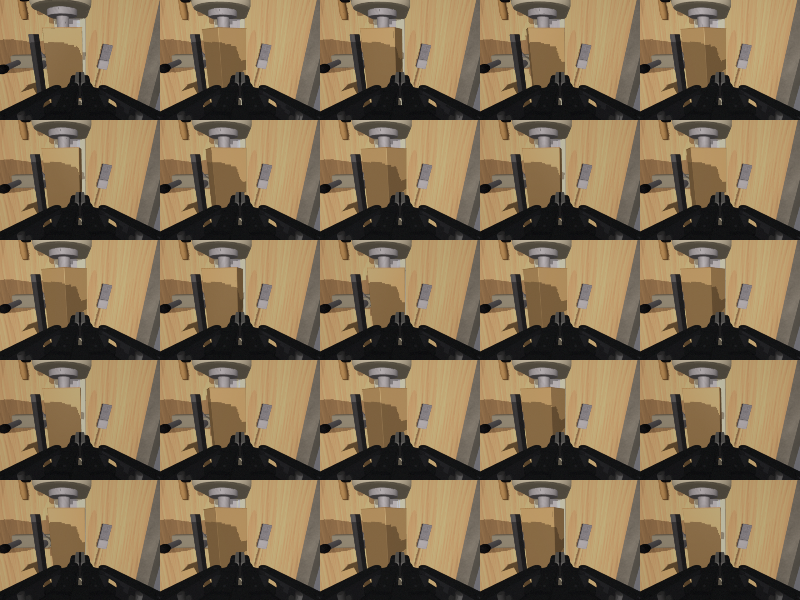

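```bash
python3 - <<'E'
import numpy as np,cv2
fr=np.load("fr.npy")
t=[cv2.resize(f[20:250,90:320],(160,160)) for f in fr[25:40]]
cv2.imwrite("pics/b2.png",np.vstack([np.hstack(t[i*5:i*5+5]) for i in range(3)]))
E
```

```text
(no output)
```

View pics/b2.png

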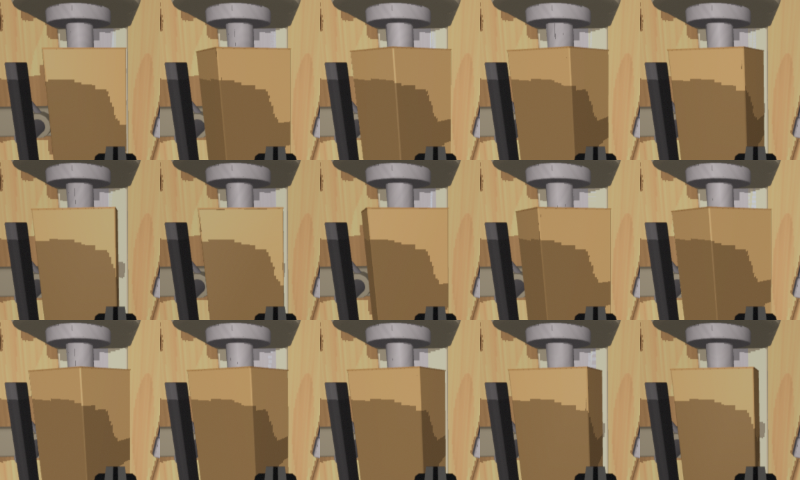

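Request:
{"api": "jog_arm", "payload": {
  "moves": [
    [0,[-2,0,0],[0,0,0]],
    [0,[-2,0,0],[0,0,0]],
    [0,[-1,-3,0],[0,0,0]],
    [0,[0,-3,0],[0,0,0]],
    [0,[0,-3,0],[0,0,0]],
    [0,[0,0,0],[0,0,0]],
    [0,[0,0,0],[0,0,0]],
    [0,[0,0,0],[0,0,0]],
    [0,[0,0,0],[0,0,0]],
    [0,[0,0,0],[0,0,0]],
    [0,[0,0,0],[0,0,0]],
    [0,[0,0,0],[0,0,0]],
    [0,[0,0,0],[0,0,0]],
    [0,[0,0,0],[0,0,0]],
    [0,[0,0,0],[0,0,0]],
    [0,[0,0,0],[0,0,0]],
    [0,[0,0,0],[0,0,0]],
    [0,[0,0,0],[0,0,0]],
    [0,[0,0,0],[0,0,0]],
    [0,[0,0,0],[0,0,0]]
  ]
}}

```text
time_s: 14.32
tool_pos: [0.5892, 0.0507, 0.3371]
ee_rot: [1.186, 1.224, -1.186]
wrist_force: [-0.7, 1.0, 0.4]
width: 0.001
```

Request:
{"api": "jog_arm", "payload": {
  "moves": [
    [0,[0,0,0],[0,0,0]],
    [0,[0,0,0],[0,0,0]],
    [0,[0,0,0],[0,0,0]],
    [0,[0,0,0],[0,0,0]],
    [0,[0,0,0],[0,0,0]],
    [0,[0,0,0],[0,0,0]],
    [0,[0,0,0],[0,0,0]],
    [0,[0,0,0],[0,0,0]],
    [0,[0,0,0],[0,0,0]],
    [0,[0,0,0],[0,0,0]],
    [0,[0,0,0],[0,0,0]],
    [0,[0,0,0],[0,0,0]],
    [0,[0,0,0],[0,0,0]],
    [0,[0,0,0],[0,0,0]],
    [0,[0,0,0],[0,0,0]],
    [0,[0,0,0],[0,0,0]],
    [0,[0,0,0],[0,0,0]],
    [0,[0,0,0],[0,0,0]],
    [0,[0,0,0],[0,0,0]],
    [0,[0,0,0],[0,0,0]]
  ]
}}

```text
time_s: 15.98
tool_pos: [0.5892, 0.0507, 0.3372]
ee_rot: [1.186, 1.224, -1.186]
wrist_force: [0.1, 0.3, 0.2]
width: -0.001
```

```bash
python3 - <<'E'
from h import *
a=capture("wrist")
for i in range(10): b=capture("wrist")
print(np.abs(a.astype(int)-b).mean(), cv2.absdiff(cv2.GaussianBlur(a,(5,5),0),cv2.GaussianBlur(b,(5,5),0)).max())
c=capture("side")
for n in ["rest_edge","rest_knob","blank_mid"]:
  for r in mark_of(n,"side")[:1]: print(n,r["confidence"],cw("side",r["at"]).round(4))
cv2.imwrite("pics/e.png",np.hstack([cv2.resize(b,(400,300)),cv2.resize(c,(400,300))]))
print(state()["time_s"],state()["tool_pos"],state()["wrist_force"])
E
```

```text
0.9622734917534722 32
rest_edge 0.67 [0.5807 0.0313 0.1874]
rest_knob 0.57 [0.4671 0.02   0.1745]
blank_mid 0.92 [0.6472 0.054  0.1925]
16.7333 [0.58917633 0.05066804 0.3371623 ] [ 0.29142205 -0.20757228  0.36560312]
```

View pics/e.png

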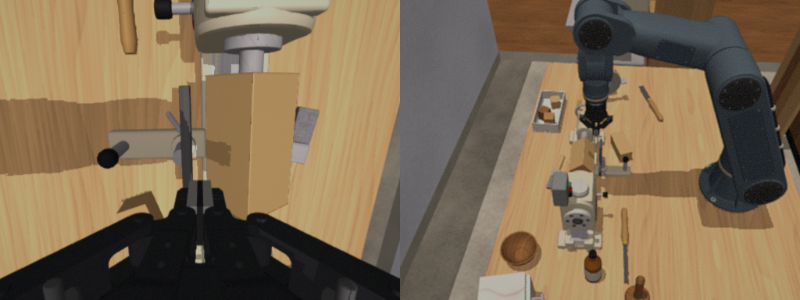

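```bash
python3 - <<'E'
from h import *
a=capture("wrist")
for i in range(20): b=capture("wrist")
d=cv2.absdiff(cv2.GaussianBlur(a,(5,5),0),cv2.GaussianBlur(b,(5,5),0)).max(2)
print(d.max(),np.argwhere(d>20)[:10].tolist(),state()["time_s"])
E
```

```text
8 [] 17.7833
```

Nothing in the picture changes over 1 s, so the blank has stopped.

```bash
python3 -c "
from station import *
print(sign_off())"
```

```text
the job is handed in; nothing more can be done
None
```

I drew the tool rest back, spun the blank by hand until it ran on by itself, and handed the job in once it had stopped. The hand-in gave no verdict.

- **Tool rest:** I gripped the knob and pulled the rest back 17 mm. That puts the slide at about 18 to 23 mm, given its start of 1 to 6 mm. The side camera put the edge about 66 mm from the axis (slide about 26 mm). Its readings are only good to about 4 mm. Both figures are inside the allowed 12.5 to 31.5 mm.
- **First push on the blank:** it failed. The fingertip stuck on the blank's near face with about 60 N at the wrist, and the blank rocked back about 11° when I let go. Pushing along an arc instead brought a corner to the top.
- **Spin:** one quick stroke over the top set the blank turning at roughly 8 to 10 rad/s. With the arm clear, 2 s of wrist camera pictures showed at least 7 quarter turns, about 11 rad.
- **Last checks:**
  - The last pair of pictures, 1 s apart, showed no motion. An earlier pair, 0.5 s apart, had a small difference that I did not trace.
  - The wrist force was near zero and the arm was raised clear.
  - The last pictures show the things around the lathe that are in view where they were. I did not measure their positions or look again from the top camera.

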